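# Photograph a tube rack with a two-stage release key

## Task

Slide the rack of blood tubes along its photo slide until it sits fully home against the stop in front of the camera, keeping it down in the slide. Then half-press the camera's round release key to its first click and hold it there for a good second while the camera focuses, then press it fully down for a moment and let it come back up. Never press the release fully while the rack is not home; leave the label printer's square key and the other things on the bench alone.

Things in the scene. Friction and masses are not known exactly. Their poses are not given: they have to be found in the camera images.
- slide: the photo slide, fixed: aluminium deck 84 x 400 mm, 12 mm thick, long along its own y, from y = -190 to +210 mm. Origin: on the bench under the lane's centre line. Two steel side rails, tops 24 mm above the bench, leave a lane 56 mm wide, open above and at its +y end. At the -y end stands a white camera box, 84 x 80 mm, 162 mm high, from y = -105 to -185 mm, its lens looking to +y
- stop_face (a point): middle of the foot of the stop's face, at y = -80 mm, z = 12 mm in the slide's frame: a dark steel bar across the lane in front of the camera, its top 42 mm above the bench. Axes as the slide's
- rack: the loose grey rack in the slide's lane, 50 mm wide (x), 130 mm long (y), block 56 mm high, ten capped tubes fixed in it to 86 mm; 0.25 to 0.5 kg. Origin: centre of its underside. Its -y end starts 60 to 110 mm short of the stop; home, its origin is at y = -15 mm and its flat +y end at y = +50 mm in the slide's frame. A push of a few newtons on its +y end slides it
- console: the release console, fixed: a white box 70 x 100 mm, 40 mm high (x, y, z), carrying the camera's release key in the middle of its top. Origin: centre of its underside. It stands between robot and slide, to the left or the right
- release_top (a point): centre of the top of the release key's round white mushroom cap, 42 mm in diameter, 68 mm above the bench when up; the cap stands 8 mm clear of a round grey collar 54 mm in diameter. It moves straight down with the key. Half-pressed its top is at 60 mm, fully pressed at 53 mm
- release_half (a joint): first stage of the release key: travel of the cap down onto its collar, 0 (up) to 0.008 m (first click); spring 1.5 N at the start, 3.5 N at the end. There it stops hard until the push exceeds 10 N
- release_full (a joint): second stage of the release key: travel of cap and collar together into the console, 0 (up) to 0.007 m (fully down); it starts to move only above 10 N and needs 14 N to reach the end
- printer: a label printer, fixed, not to be used: a white box of the console's size with one flat square key, on the other side from the console. Origin: centre of its underside
- feed_key (a joint): travel of the printer's flat square key (40 x 50 mm, top 52 mm above the bench), 0 up, 0.006 m pressed; a press of 1.2 N starts it: leave it alone
- jar: a loose jar, 52 mm in diameter, 62 mm high, between console and printer; leave it. Origin: centre of its underside
- wash_bottle: a loose bottle, 64 mm in diameter, 150 mm high, to the right beyond the camera; leave it. Origin: centre of its underside
- spare_rack: an empty loose rack of the same block, 130 mm long, standing on the bench at the left; leave it. Origin: centre of its underside
- pipette: a loose pipette 230 mm long, lying on the bench beyond the slide; leave it. Origin: under its middle, on the bench
Things that resemble listed ones, but are neither listed nor needed, are in the scene too. Leave any green or turquoise look-alike of the rack alone.

How it is judged:
By the outcome, as a careful person would: the job done as asked, in the order asked, and still so for the second after the job is handed in, with the robot touching nothing.
It also fails if it takes over 48 s, if anything falls off the work surface, if the arm or the gripper's body presses on something with over 40 N, if the wrist force passes 120 N, or if a joint passes its speed limit or range.

## Robot

A 6-joint arm with a two-finger parallel gripper is mounted at the origin on the work surface. World frame = base frame: x ahead of the robot, y to its left, z up, the work surface at z = 0. Lengths are in m, angles in rad, forces in N, time in s.
With the tool pointing down it reaches from about 0.3 to 0.875 m from the base axis. Payload 6.4 kg.
Tool frame: the origin (TCP) lies midway between the tips of the shut fingers; the grasp point (between the pads) lies 19 mm behind it; x points along the fingers, y is the direction in which the jaws open and shut, and the axes are right-handed (so a half turn about x gives the same grasp; the last joint's range is limited). The gripper opens to 85 mm and grips with 20 to 120 N. Pads are 22 mm wide; open, the fingers measure 114 mm over their backs; the gripper's body (76 mm by 85 mm) begins 54 mm behind the grasp point. The pads swing forward as they close: fully open they stand 13 mm farther back than shut.
Start: joints at [1.036, 0.181, 1.607, -0, 1.354, -0.206], TCP at [0.186, 0.544, 0.231] pointing down, gripper open.
Joint ranges: [-2.99, 2.99], [-0.89, 2.07], [0.3, 2.58], [-1.14, 4.28], [0, 2.63], [-3.12, 3.12]. Speed limits (rad/s): [2.57, 2.57, 3.01, 3.14, 3.14, 3.14].

## Interface

Orientations are given as a unit quaternion [w, x, y, z].
In Python, from bench import ctrl gives the robot as it stands.
- The arm moves only by the tool step_arm, never from a script. Its argument "motion" is a list of rows, each a list of 7 numbers: the shift along the tool's x, y, z in mm, then the turn, a rotation vector about the tool's x, y, z in degrees, then the closure in counts, from 0 (fully open) to 255 (shut). In form: [[tx, ty, tz, rx, ry, rz, hand], ...]. A call has 1 to 10 rows; each row is the pose to reach, as a shift and turn from the pose commanded when the call began, along the tool's axes at that moment; what a row does not reach only later rows make up. A row lasts 1/8 s, in which the tool goes at most 62.5 mm and 10.7 degrees, less where a joint would pass 70% of its speed; a pose out of reach is approached as far as the arm can. A call with a gripper value outside its range is refused whole. The fingers move at their own pace and stop on an object; the grip force is fixed at half the most. Time passes only in rows, so rows that repeat a pose let the fingers close. It gives the time, the measured TCP pose, the force and the opening at its end, in the units of the state.
- ctrl.get_obs(): the state, without advancing time (a new reading comes with each control period).
- ctrl.camera(name): name is "scene" or "top" or "wrist"; returns (picture, depth): 420x560x3 uint8, red, green, blue; 420x560 float32, m along the optical axis (not along the pixel's ray), 0 where there is no reading.
- ctrl.camera_info(name): a dict with "fx", "fy", "cx", "cy" (pixels), "T" (4x4, takes a point from camera to world coordinates); the wrist camera has in their place "hand_eye" (4x4, takes a point from camera to tool coordinates, whose origin is the TCP and whose axes are the tool frame's). Camera axes: x right, y down, z forward; pixel columns grow to the right and rows downward; lengths in m; the calibration is good to about 2 mm. A picture is of the moment at which its call begins: read the wrist's pose just before it. camera_info takes no time and is no camera call.
- ctrl.hand_in(): hands the job in, once; it reports no verdict.
The state is a dict: "time_s": time; "q": joint angles; "dq": joint speeds; "joint_efforts": joint torques, N m; "eef_pos": TCP position; "eef_rot": TCP orientation; "wrist_force": force on the tool from outside, world axes, zero at the start; "torque": the same for the moment, N m; "opening": opening from 0.0 (shut) to 1.0 (fully open).
Only numpy, scipy, OpenCV 4.12 (cv2) and the standard library are available. Lean on these libraries where they do the work, as an engineer would, in place of code of your own. Each camera call takes 0.05 s, during which the arm holds its last target. There are 200 camera calls.

## Working session

There is one attempt and no reset: what is moved stays moved. The work goes in short steps, Python scripts to look and compute and a tool call to move; the robot and the scene stay as the last step left them, time stands still between calls to the robot, and variables do not carry over. Pictures are saved under pics/ and viewed, about 8 in all and at most 12, crops included, and the job is handed in when it is done.

Besides the shell and the picture viewer there is one more tool, called as name(argument=value, ...), one argument or row to a line, values as JSON. step_arm: Moves the arm, as the interface text tells. Its arguments: {"type":"object","properties":{"motion":{"type":"array","items":{"type":"array","items":{"type":"number"}}}},"required":["motion"]}

```bash
mkdir -p pics && cat > h.py <<'E'
import numpy as np, cv2
from bench import ctrl
from scipy.spatial.transform import Rotation as R
def pts(name,d,info=None,T=None):
    i=info or ctrl.camera_info(name); v,u=np.indices(d.shape)
    p=np.stack([(u-i['cx'])/i['fx']*d,(v-i['cy'])/i['fy']*d,d],-1)
    T=i['T'] if T is None else T
    return p@np.array(T)[:3,:3].T+np.array(T)[:3,3]
def wristT():
    o=ctrl.get_obs(); M=np.eye(4); q=o['eef_rot']; M[:3,:3]=R.from_quat([q[1],q[2],q[3],q[0]]).as_matrix(); M[:3,3]=o['eef_pos']
    return M@np.array(ctrl.camera_info('wrist')['hand_eye'])
E
python3 - <<'E'
from h import *
o=ctrl.get_obs(); print({k:np.round(v,3) for k,v in o.items()})
for n in('top','scene'):
    im,d=ctrl.camera(n); cv2.imwrite(f'pics/{n}1.png',im[:,:,::-1]); np.savez(f'{n}1.npz',im=im,d=d)
    i=ctrl.camera_info(n); print(n,i['fx'],np.round(i['T'],3))
E
```

```text
{'time_s': np.float64(0.0), 'q': array([ 1.036,  0.182,  1.608,  0.   ,  1.354, -0.206]), 'dq': array([-0.   , -0.001,  0.001, -0.002,  0.   ,  0.001]), 'joint_efforts': array([ 1.0000e-03, -4.4489e+01, -3.5132e+01, -0.0000e+00,  9.0000e-03,
       -0.0000e+00]), 'eef_pos': array([0.185, 0.544, 0.23 ]), 'eef_rot': array([ 0.697,  0.115,  0.698, -0.116]), 'wrist_force': array([0.457, 0.867, 0.041]), 'torque': array([-0.015, -0.003, -0.031]), 'opening': np.float64(1.001)}
top 521.0106030297385 [[ 0.014 -0.999  0.051  0.432]
 [-1.    -0.014  0.005  0.031]
 [-0.005 -0.051 -0.999  1.8  ]
 [ 0.     0.     0.     1.   ]]
scene 402.39707972459433 [[ 0.208  0.679 -0.704  1.391]
 [ 0.978 -0.138  0.156 -0.127]
 [ 0.009 -0.721 -0.693  0.936]
 [ 0.     0.     0.     1.   ]]
```

View pics/top1.png

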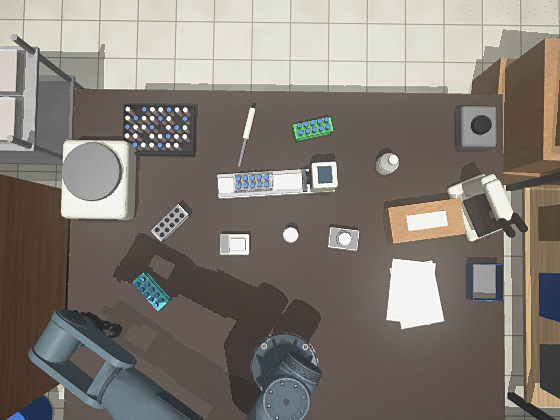

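View pics/scene1.png

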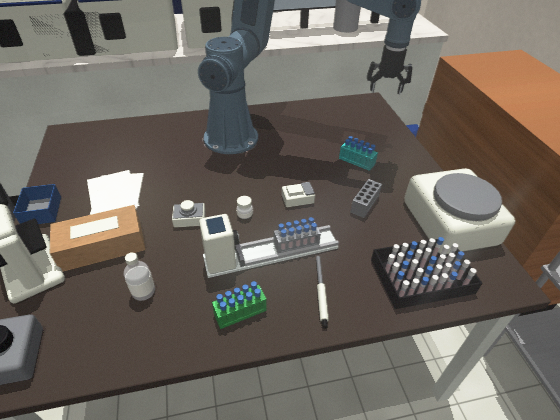

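The top view shows the grey rack in the slide at (253,181) and the camera box at (323,176). The console with its round key is at (343,238), the printer at (234,243) and the jar at (290,234). The look-alikes, green at (313,128) and turquoise at (152,291), stand outside the slide. Only the grey rack in the lane fits the description.

```bash
python3 - <<'E'
from h import *
f=np.load('top1.npz'); im,d=f['im'],f['d']; P=pts('top',d)
def box(n,r,zlo,zhi,sel=None):
    v0,v1,u0,u1=r; Q=P[v0:v1,u0:u1].reshape(-1,3); m=(Q[:,2]>zlo)&(Q[:,2]<zhi)&(d[v0:v1,u0:u1].ravel()>0)
    Q=Q[m]
    c,s,a=cv2.minAreaRect((Q[:,:2]*1000).astype(np.float32)); print(n,len(Q),np.round(c,1),np.round(s,1),round(a,2),'z',np.round(np.percentile(Q[:,2],[5,50,95]),4)); return Q
box('bench',(205,225,180,330),-.05,.05)
box('cam top',(150,205,300,345),.14,.18)
box('rack',(160,205,215,290),.045,.1)
box('deck+rails',(160,205,210,345),.008,.035)
box('slide all',(155,210,205,345),.008,.2)
box('console',(215,260,322,365),.03,.05)
box('cap',(215,260,322,365),.06,.08)
box('printer',(225,265,212,255),.03,.06)
box('jar',(220,250,278,305),.05,.08)
big=cv2.resize(im[140:265,200:370,::-1],None,fx=4.6,fy=4.6,interpolation=cv2.INTER_CUBIC); cv2.imwrite('pics/crop1.png',big)
E
```

```text
bench 2917 [517.2 104.8] [ 66.8 514.6] 0.79 z [-0.0065  0.001   0.0087]
cam top 679 [ 639.  -120.2] [84.  81.1] 4.17 z [0.1545 0.1634 0.1707]
rack 512 [622.7 112.5] [ 50.5 129.9] 4.34 z [0.0624 0.0711 0.0985]
deck+rails 1598 [629.9  29.6] [153.  462.2] 0.77 z [0.0086 0.0157 0.0291]
slide all 3248 [630.   38.7] [187.5 480.4] 0.77 z [0.0091 0.0285 0.1664]
console 424 [ 438.9 -196.3] [100.7  70.2] 83.72 z [0.0342 0.0422 0.0485]
cap 121 [ 438.1 -194.3] [36.5 43. ] 0.99 z [0.0638 0.0701 0.076 ]
printer 607 [414.4 170.2] [67.6 98.2] 0.81 z [0.0349 0.0453 0.0565]
jar 153 [449.  -17.8] [43.3 43.7] 0.49 z [0.0569 0.0628 0.0701]
```

View pics/crop1.png

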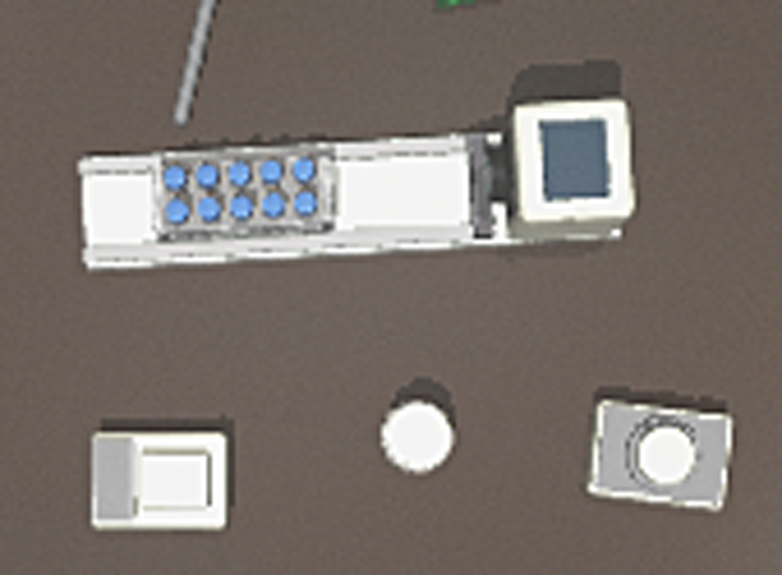

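```bash
cat >> h.py <<'E'
YAW=np.radians(4.1); ax=np.array([np.cos(YAW),np.sin(YAW),0]); ay=np.array([-np.sin(YAW),np.cos(YAW),0])
CAM=np.array([.639,-.1202,0]); slide0=CAM+.145*ay
def to(p,jaw=None):
    o=ctrl.get_obs(); q=o['eef_rot']; M=R.from_quat([q[1],q[2],q[3],q[0]]); 
    rv=np.zeros(3)
    if jaw is not None:
        x=np.array([0,0,-1.]); best=None
        for s in(1,-1):
            y=s*jaw; r=(M.inv()*R.from_matrix(np.stack([x,y,np.cross(x,y)],1))).as_rotvec(degrees=True)
            if best is None or np.linalg.norm(r)<np.linalg.norm(best): best=r
        rv=best
    print('shift mm',np.round(1000*M.inv().apply(np.array(p)-o['eef_pos']),1),'rot',np.round(rv,1))
    return M
E
python3 - <<'E'
from h import *
print('slide0',slide0, 'home end',slide0+.05*ay)
print(to([*(slide0+.192*ay)[:2],.15],ax).as_matrix().round(3))
to([*(slide0+.192*ay)[:2],.045],ax)
E
```

```text
slide0 [0.62863287 0.02442891 0.        ] home end [0.625058   0.07430095 0.        ]
shift mm [  80.6 -171.5  512.4] rot [67.1  0.   0.1]
[[-0.001  0.323  0.946]
 [-0.001  0.946 -0.323]
 [-1.    -0.001 -0.   ]]
shift mm [ 185.6 -171.3  512.4] rot [67.1  0.   0.1]
```

step_arm(
  motion=[
    [20, -171, 512, 67, 0, 0, 255],
    [40, -171, 512, 67, 0, 0, 255],
    [50, -171, 512, 67, 0, 0, 255],
    [60, -171, 512, 67, 0, 0, 255],
    [70, -171, 512, 67, 0, 0, 255],
    [80, -171, 512, 67, 0, 0, 255],
    [80, -171, 512, 67, 0, 0, 255],
    [80, -171, 512, 67, 0, 0, 255],
    [80, -171, 512, 67, 0, 0, 255],
    [80, -171, 512, 67, 0, 0, 255],
  ],
)

```text
time_s: 1.35
eef_pos: [0.6165, 0.214, 0.1493]
eef_rot: [0.516, 0.482, 0.517, -0.483]
wrist_force: [-1.3, 0.1, 1.0]
opening: -0.0
```

```bash
python3 - <<'E'
from h import *
o=ctrl.get_obs(); print(o['time_s'],o['eef_pos'],o['q'].round(2),o['opening'],o['wrist_force'])
T=wristT(); im,d=ctrl.camera('wrist'); cv2.imwrite('pics/w1.png',im[:,:,::-1]); P=pts('wrist',d,T=T)
# slide coords
S=P-slide0; X=S@ax;Y=S@ay;Z=P[...,2]; ok=d>0
m=ok&(Z>.055)&(Z<.075)&(abs(X)<.05)&(Y>0)&(Y<.18); print('rack top n',m.sum(), 'y max',np.percentile(Y[m],[95,99,99.8]) if m.any() else '', 'x',np.percentile(X[m],[1,99]) if m.any() else '')
m=ok&(Z>.019)&(Z<.03)&(abs(X)<.06)&(Y<.205)&(Y>.1); print('rails',m.sum(),np.percentile(X[m],[1,25,50,75,99]) if m.any() else '')
M=to([*(slide0+.192*ay)[:2],.045],ax)
E
```

```text
1.35 [0.61646405 0.21396324 0.14934807] [ 0.15  0.43  1.47 -0.    1.25  0.08] -5.442531500145536e-05 [-1.29793293  0.05535385  1.01495934]
rack top n 943 y max [0.15522914 0.15545943 0.15575757] x [-0.02759017  0.02129801]
rails 2140 [-0.04129736 -0.0361705  -0.00575112  0.02914014  0.03425405]
shift mm [104.9   0.   -0.4] rot [-0.1  0.   0.1]
```

View pics/w1.png

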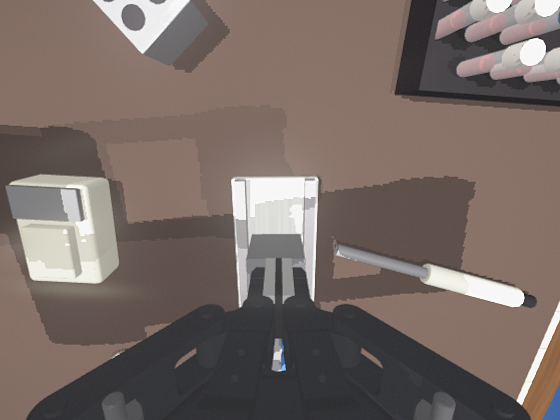

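The wrist view shows the rack's grey +y end at about (275,245) between the rails, with the printer clear at left. The lane centre reads about 3 mm toward slide −x compared with the top view, so I shift 2.5 mm and descend behind the rack's end.

step_arm(
  motion=[
    [40, -2.5, 0, 0, 0, 0, 255],
    [75, -2.5, 0, 0, 0, 0, 255],
    [95, -2.5, 0, 0, 0, 0, 255],
    [105, -2.5, 0, 0, 0, 0, 255],
    [105, -2.5, 6, 0, 0, 0, 255],
    [105, -2.5, 12, 0, 0, 0, 255],
    [105, -2.5, 18, 0, 0, 0, 255],
    [105, -2.5, 22, 0, 0, 0, 255],
  ],
)

```text
time_s: 2.4
eef_pos: [0.6147, 0.1943, 0.0471]
eef_rot: [0.518, 0.482, 0.517, -0.481]
wrist_force: [0.2, -0.2, 0.2]
opening: -0.002
```

step_arm(
  motion=[
    [0, 0, 6, 0, 0, 0, 255],
    [0, 0, 12, 0, 0, 0, 255],
    [0, 0, 18, 0, 0, 0, 255],
    [0, 0, 24, 0, 0, 0, 255],
  ],
)

```text
time_s: 2.9
eef_pos: [0.616, 0.1708, 0.0464]
eef_rot: [0.518, 0.482, 0.518, -0.481]
wrist_force: [0.8, 3.1, 2.0]
opening: -0.001
```

step_arm(
  motion=[
    [0, 0, 7, 0, 0, 0, 255],
    [0, 0, 14, 0, 0, 0, 255],
    [0, 0, 21, 0, 0, 0, 255],
    [0, 0, 28, 0, 0, 0, 255],
    [0, 0, 35, 0, 0, 0, 255],
    [0, 0, 42, 0, 0, 0, 255],
    [0, 0, 49, 0, 0, 0, 255],
    [0, 0, 56, 0, 0, 0, 255],
    [0, 0, 63, 0, 0, 0, 255],
    [0, 0, 69, 0, 0, 0, 255],
  ],
)

```text
time_s: 4.15
eef_pos: [0.6209, 0.1016, 0.0463]
eef_rot: [0.518, 0.482, 0.518, -0.482]
wrist_force: [0.2, 3.5, 1.3]
opening: -0.0
```

```bash
python3 - <<'E'
from h import *
o=ctrl.get_obs(); s=o['eef_pos']-slide0; print('tcp slide x,y',s@ax,s@ay,o['wrist_force'])
im,d=ctrl.camera('scene'); cv2.imwrite('pics/s2.png',cv2.resize(im[190:290,190:350,::-1],None,fx=5,fy=5,interpolation=cv2.INTER_CUBIC))
E
```

```text
tcp slide x,y -0.002219156334709463 0.07757499746929578 [0.17642559 3.50298794 1.3458785 ]
```

View pics/s2.png

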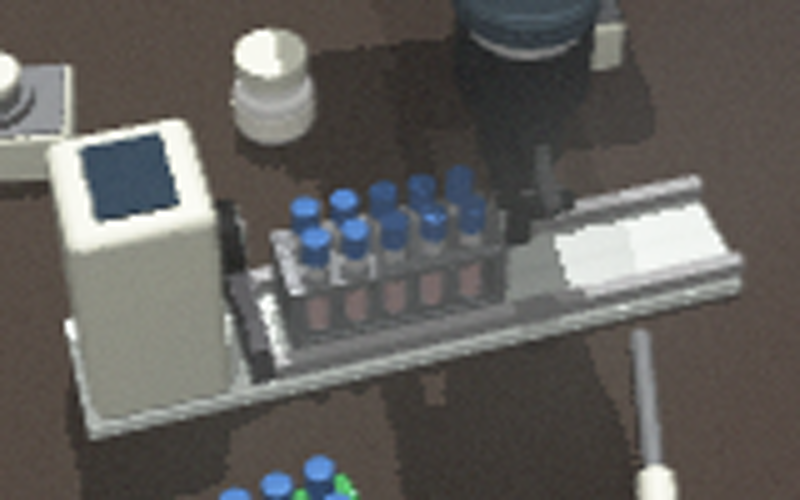

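The crop shows the rack sitting flat in the lane, with a gap of about 15 mm (250–290, 340) to the dark stop bar. I continue slowly.

step_arm(
  motion=[
    [0, 0, 3, 0, 0, 0, 255],
    [0, 0, 6, 0, 0, 0, 255],
    [0, 0, 9, 0, 0, 0, 255],
    [0, 0, 11, 0, 0, 0, 255],
    [0, 0, 12, 0, 0, 0, 255],
  ],
)

```text
time_s: 4.82
eef_pos: [0.6217, 0.0901, 0.0462]
eef_rot: [0.518, 0.481, 0.518, -0.482]
wrist_force: [-0.8, 1.2, 0.4]
opening: -0.001
```

step_arm(
  motion=[
    [0, 0, 1, 0, 0, 0, 255],
    [0, 0, 2, 0, 0, 0, 255],
  ],
)

```text
time_s: 5.08
eef_pos: [0.6218, 0.0883, 0.0462]
eef_rot: [0.518, 0.482, 0.518, -0.482]
wrist_force: [0.3, 5.6, 0.6]
opening: 0.002
```

step_arm(
  motion=[
    [0, 0, 1, 0, 0, 0, 255],
    [0, 0, 2, 0, 0, 0, 255],
  ],
)

```text
time_s: 5.32
eef_pos: [0.6216, 0.0882, 0.0463]
eef_rot: [0.517, 0.482, 0.519, -0.481]
wrist_force: [-1.3, 12.6, 2.4]
opening: 0.001
```

The rack moved only 0.1 mm for a 2 mm command while the force rose to 12.6 N, so it is at the stop. I retract, lift and go near the console for a look.

step_arm(
  motion=[
    [0, 0, -4, 0, 0, 0, 255],
    [0, 0, -12, 0, 0, 0, 255],
    [0, 0, -25, 0, 0, 0, 255],
    [-60, 0, -30, 0, 0, 0, 255],
    [-120, 0, -30, 0, 0, 0, 255],
    [-154, 0, -30, 0, 0, 0, 255],
    [-154, 0, -30, 0, 0, 0, 255],
  ],
)

```text
time_s: 6.2
eef_pos: [0.6221, 0.1168, 0.2047]
eef_rot: [0.52, 0.483, 0.516, -0.48]
wrist_force: [-0.1, -1.3, -0.4]
opening: -0.002
```

step_arm(
  motion=[
    [0, -208, 332, 0, 0, 0, 255],
    [0, -208, 332, 0, 0, 0, 255],
    [0, -208, 332, 0, 0, 0, 255],
    [0, -208, 332, 0, 0, 0, 255],
    [0, -208, 332, 0, 0, 0, 255],
    [0, -208, 332, 0, 0, 0, 255],
    [0, -208, 332, 0, 0, 0, 255],
    [0, -208, 332, 0, 0, 0, 255],
    [0, -208, 332, 0, 0, 0, 255],
  ],
)

```text
time_s: 7.32
eef_pos: [0.4369, -0.2286, 0.1997]
eef_rot: [0.518, 0.481, 0.519, -0.481]
wrist_force: [0.4, -0.7, -0.5]
opening: 0.0
```

```bash
python3 - <<'E'
from h import *
o=ctrl.get_obs(); print(o['time_s'],o['eef_pos'],o['q'].round(2),o['wrist_force'].round(2))
T=wristT(); im,d=ctrl.camera('wrist'); cv2.imwrite('pics/w2.png',im[:,:,::-1]); P=pts('wrist',d,T=T)
X,Y,Z=P[...,0],P[...,1],P[...,2]
m=(d>0)&(Z>.058)&(Z<.078)&(np.hypot(X-.4385,Y+.1955)<.04)
print('cap n',m.sum(),'z',np.median(Z[m]) if m.any() else '')
if m.any(): print(cv2.minEnclosingCircle((P[m][:,:2]*1000).astype(np.float32)), 1000*P[m].mean(0), np.percentile(Y[m],[1,99]),np.percentile(X[m],[1,99]))
im,d=ctrl.camera('top'); P=pts('top',d)
Q=P[150:215,200:345].reshape(-1,3)
S=Q-slide0; m=(Q[:,2]>.045)&(Q[:,2]<.11)&(S@ay>-.07)&(abs(S@ax)<.05)
c,s,a=cv2.minAreaRect((Q[m][:,:2]*1000).astype(np.float32)); r=np.array([c[0]/1000,c[1]/1000,0])-slide0
print('rack',c,s,a,'slide x,y',r@ax,r@ay)
cv2.imwrite('pics/t3.png',cv2.resize(im[150:260,205:365,::-1],None,fx=5,fy=5,interpolation=cv2.INTER_CUBIC))
E
```

```text
7.325 [ 0.43693696 -0.22860011  0.19974202] [-0.72  0.03  1.84  0.    1.27 -0.8 ] [ 0.35 -0.67 -0.5 ]
cap n 1527 z 0.0673280145115554
((435.4976501464844, -195.2739715576172), 20.96735382080078) [ 435.28606405 -194.33329541   67.25232217] [-0.21397954 -0.17542751] [0.41613418 0.45444243]
rack (629.5257568359375, 14.622920989990234) (51.18968963623047, 119.26419830322266) 3.9404518604278564 slide x,y 0.0001894977690112778 -0.009844735957490433
```

View pics/w2.png

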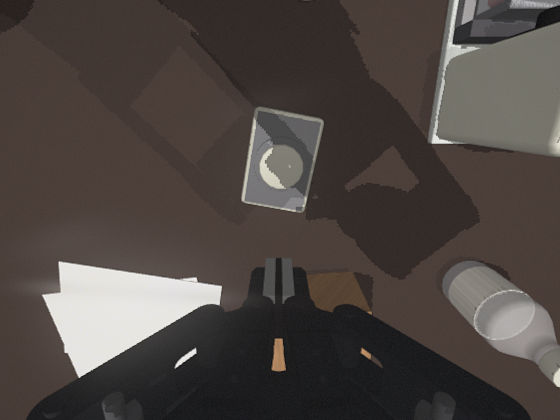

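View pics/t3.png

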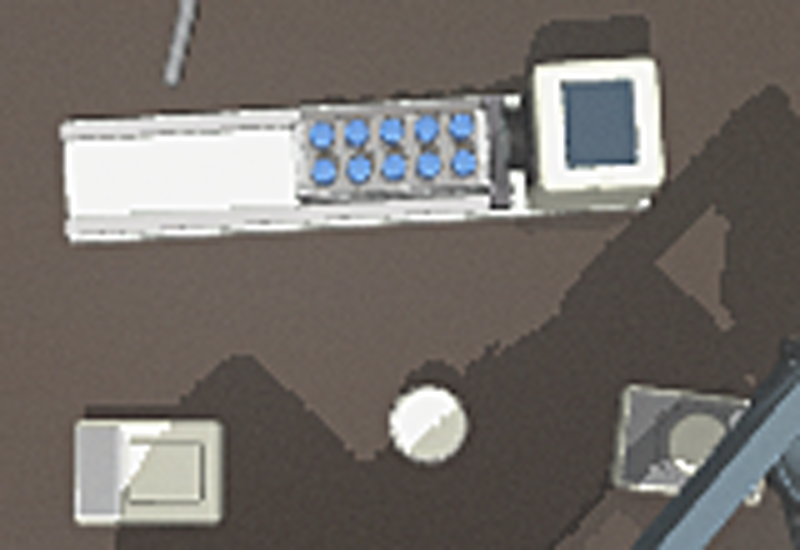

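The wrist view shows the round cap at (281,166) on its collar, clear to press. The top view shows the rack flush against the stop bar at (490,150), with its +y end at slide y = +49.8 mm (expected +50). I hold to settle, then work out the move onto the cap.

step_arm(
  motion=[
    [40, 0, 0, 0, 0, 0, 255],
    [70, 0, 0, 0, 0, 0, 255],
    [70, 0, 0, 0, 0, 0, 255],
  ],
)

```text
time_s: 7.8
eef_pos: [0.4355, -0.2276, 0.1281]
eef_rot: [0.516, 0.481, 0.52, -0.481]
wrist_force: [0.4, 0.4, 1.0]
opening: -0.001
```

```bash
python3 - <<'E'
from h import *
o=ctrl.get_obs(); print(o['time_s'],o['eef_pos'],o['wrist_force'].round(2))
to([.436,-.195,.080]); to([.436,-.195,.080],ax)
E
```

```text
7.8 [ 0.4354681  -0.22761079  0.12807065] [0.37 0.35 0.95]
shift mm [ 48.2   3.1 -32.3] rot [0. 0. 0.]
shift mm [ 48.2   3.1 -32.3] rot [ 0.2 -0.2  0.2]
```

step_arm(
  motion=[
    [0, 3, -32, 0, 0, 0, 255],
    [20, 3, -32, 0, 0, 0, 255],
    [40, 3, -32, 0, 0, 0, 255],
    [52, 3, -32, 0, 0, 0, 255],
    [52, 3, -32, 0, 0, 0, 255],
  ],
)

```text
time_s: 8.43
eef_pos: [0.4373, -0.1977, 0.0784]
eef_rot: [0.518, 0.481, 0.518, -0.481]
wrist_force: [0.6, -0.5, -1.3]
opening: 0.001
```

step_arm(
  motion=[
    [3, 0, 0, 0, 0, 0, 255],
    [6, 0, 0, 0, 0, 0, 255],
    [8, 0, 0, 0, 0, 0, 255],
    [10, 0, 0, 0, 0, 0, 255],
    [10, 0, 0, 0, 0, 0, 255],
  ],
)

```text
time_s: 9.05
eef_pos: [0.4371, -0.198, 0.0682]
eef_rot: [0.518, 0.482, 0.518, -0.482]
wrist_force: [-0.1, -0.4, 1.3]
opening: 0.002
```

step_arm(
  motion=[
    [2, 0, 0, 0, 0, 0, 255],
    [4, 0, 0, 0, 0, 0, 255],
    [6, 0, 0, 0, 0, 0, 255],
    [7, 0, 0, 0, 0, 0, 255],
    [7, 0, 0, 0, 0, 0, 255],
  ],
)

```text
time_s: 9.68
eef_pos: [0.4373, -0.1981, 0.0614]
eef_rot: [0.518, 0.482, 0.518, -0.482]
wrist_force: [-0.7, 0.6, 3.0]
opening: 0.002
```

step_arm(
  motion=[
    [1, 0, 0, 0, 0, 0, 255],
    [1.5, 0, 0, 0, 0, 0, 255],
    [1.5, 0, 0, 0, 0, 0, 255],
  ],
)

```text
time_s: 10.05
eef_pos: [0.4373, -0.1981, 0.06]
eef_rot: [0.518, 0.481, 0.518, -0.482]
wrist_force: [-0.6, -0.4, 5.1]
opening: 0.001
```

step_arm(
  motion=[
    [0.3, 0, 0, 0, 0, 0, 255],
    [0.3, 0, 0, 0, 0, 0, 255],
    [0.3, 0, 0, 0, 0, 0, 255],
  ],
)

```text
time_s: 10.42
eef_pos: [0.4373, -0.1981, 0.06]
eef_rot: [0.518, 0.481, 0.518, -0.482]
wrist_force: [-2.2, 1.1, 7.5]
opening: -0.0
```

On the hard first click: z stays at 60.0 mm while the force rises to about 7 N (limit 10 N). I hold.

step_arm(
  motion=[
    [0, 0, 0, 0, 0, 0, 255],
    [0, 0, 0, 0, 0, 0, 255],
    [0, 0, 0, 0, 0, 0, 255],
    [0, 0, 0, 0, 0, 0, 255],
    [0, 0, 0, 0, 0, 0, 255],
    [0, 0, 0, 0, 0, 0, 255],
    [0, 0, 0, 0, 0, 0, 255],
    [0, 0, 0, 0, 0, 0, 255],
    [0, 0, 0, 0, 0, 0, 255],
    [0, 0, 0, 0, 0, 0, 255],
  ],
)

```text
time_s: 11.68
eef_pos: [0.4373, -0.1981, 0.06]
eef_rot: [0.518, 0.481, 0.518, -0.482]
wrist_force: [-1.8, 1.8, 7.4]
opening: 0.002
```

step_arm(
  motion=[
    [2, 0, 0, 0, 0, 0, 255],
    [4, 0, 0, 0, 0, 0, 255],
    [6, 0, 0, 0, 0, 0, 255],
    [8, 0, 0, 0, 0, 0, 255],
    [9, 0, 0, 0, 0, 0, 255],
    [10, 0, 0, 0, 0, 0, 255],
    [10, 0, 0, 0, 0, 0, 255],
  ],
)

```text
time_s: 12.55
eef_pos: [0.4376, -0.1983, 0.0524]
eef_rot: [0.518, 0.481, 0.518, -0.481]
wrist_force: [-11.1, 6.5, 33.6]
opening: -0.001
```

Fully down: z = 52.4 mm against the end stop. I release straight up, then clear away.

step_arm(
  motion=[
    [-4, 0, 0, 0, 0, 0, 255],
    [-9, 0, 0, 0, 0, 0, 255],
    [-14, 0, 0, 0, 0, 0, 255],
    [-20, 0, 0, 0, 0, 0, 255],
    [-40, 0, 0, 0, 0, 0, 255],
    [-80, 0, 0, 0, 0, 0, 255],
    [-120, 0, 0, 0, 0, 0, 255],
    [-150, 0, 0, 0, 0, 0, 255],
    [-150, 0, 50, 0, 0, 0, 255],
    [-150, 0, 50, 0, 0, 0, 255],
  ],
)

```text
time_s: 13.8
eef_pos: [0.4409, -0.2501, 0.1998]
eef_rot: [0.518, 0.482, 0.517, -0.482]
wrist_force: [-0.7, 0.5, -0.3]
opening: -0.0
```

```bash
python3 - <<'E'
from h import *
o=ctrl.get_obs(); print(o['time_s'],o['eef_pos'],o['wrist_force'].round(2),abs(o['dq']).max())
T=wristT(); im,d=ctrl.camera('wrist'); P=pts('wrist',d,T=T); X,Y,Z=P[...,0],P[...,1],P[...,2]
m=(d>0)&(np.hypot(X-.4355,Y+.195)<.014); print('cap z',m.sum(),np.median(Z[m]) if m.any() else '')
im,d=ctrl.camera('top'); P=pts('top',d)
Q=P[150:215,200:345].reshape(-1,3); S=Q-slide0; m=(Q[:,2]>.05)&(Q[:,2]<.11)&(S@ay>-.0785)&(abs(S@ax)<.05)
print('rack ends',np.percentile((S@ay)[m],[.5,99.5]))
for n,c in(('jar',(.449,-.018)),):
    Q=P[220:250,278:305].reshape(-1,3); k=(Q[:,2]>.05)&(Q[:,2]<.08); print(n,Q[k].mean(0))
im,d=ctrl.camera('scene'); cv2.imwrite('pics/s4.png',im[:,:,::-1])
E
```

```text
13.8 [ 0.44085902 -0.25013705  0.19980217] [-0.71  0.54 -0.28] 0.05173267190900771
cap z 772 0.06745019430927046
rack ends [-0.07761376  0.04935145]
jar [ 0.45001377 -0.01767815  0.06286153]
```

View pics/s4.png

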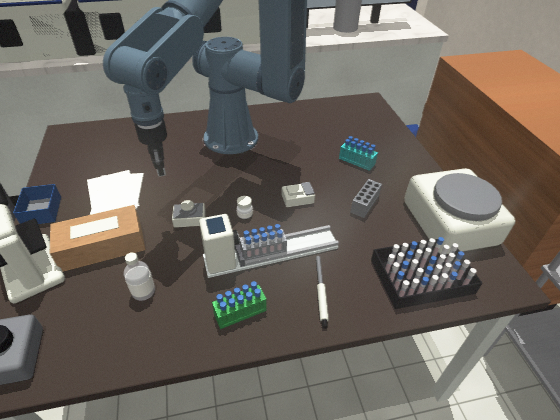

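The rack sits at the stop at (262,243), the cap is back up at 67.5 mm, the other things look untouched, and the arm is clear. I'm handing the job in.

```bash
python3 -c "
from bench import ctrl
print(ctrl.hand_in())"
```

```text
the job is handed in; nothing more can be done
None
```

The job is done and handed in at about 14 s of the 48 s allowed.

- **Rack:** I pushed it along the slide with the shut fingers until it met the stop. The force rose to 12.6 N with almost no further movement. Its +y end last measured +49.4 mm in the slide's frame (+49.8 mm before the key was pressed), against +50 mm for home. The rack looks seated down in the lane.
- **Release key:** I half-pressed it to the first click and held it for more than 1.6 s at 60.0 mm and about 7.5 N, below the 10 N that starts the second stage. I then pressed it fully, to 52.4 mm, and let it up. The cap measured 67.5 mm afterwards, against 68 mm when up.
- **Full-press force:** it reached about 34 N on the fingertips against the key's end stop, more than the 14 N needed but under the limits.
- **Camera disagreement:** the top and wrist cameras differed by about 3 mm on positions. I used values in between, and the press landed about 3 mm off the cap's centre.
- **Other things:** the jar measured within about 1 mm of its starting place, and the last picture shows nothing else moved and the arm touching nothing. I did not measure the printer key, but the arm stayed well clear of it.

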